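Open the cassette clamp of an embedding station

TASK

Make the block clamp on the tiled station ready for the next cassette: first push the yellow-barred sprung finger guard back, away from you, until it snaps over to its rear stop; then turn the cam knob so that its red end, the cam's high point, points straight at the sprung follower plate and holds the clamp fully open. Let go, leave both like that, and do not shift the loose things lying about.

Things in the scene. Friction and masses are not known exactly. Their poses are not given: they have to be found in the camera images.
- station: The fixed clamp station: blue-tiled white plate 250 (x) x 420 (y) x 12 mm, with a white clamp head on a pedestal in its middle. Origin: centre of the plate's underside, on the table; z up, x away from the robot at yaw 0. The head's sloping deck is tilted 35 degrees about the station's y: its normal is (-0.574, 0, 0.819) and up-slope (0.819, 0, 0.574) in station axes.
- deck_mid (a point): Middle of the sloping deck's top, at station (0, 0, 0.100); its axes are the station's. The deck is 160 mm along the slope and 156 mm along y. Apart from knob and guard, nothing on the deck stands more than 20 mm above it along its normal.
- cam_grip (a point): On the cam knob's axis, at the height to grip: 44 mm above the deck along its normal. The axis is the deck normal through station (0, 0.035, 0.100). The knob is a bar 12 mm thick, reaching 40 mm from the axis at its red end and 30 mm at its grey end; its top is 14 mm beyond this point, its foot 22 mm short of it. The point's z is the axis, its -y points to the red end.
- cam (a joint): Angle of knob and cam (rad); the cam, under the knob, is a black disc 34 mm across, 7 mm off-centre. 0: red end (high point) straight at the follower plate, along the station's -y. 1.57: red end straight up-slope. Starts at 1.4 to 2.2: turn it clockwise, looking down on the deck, to 0. Limits -0.9 and 2.6. Takes 0.1 to 0.2 N m; stays where left.
- jaw (a joint): Opening of the sprung clamp (m): a steel follower plate beside the cam, linked by two rails to a brass jaw. 0: closed by its springs, cam not touching. The cam meets the follower below about 1.3 rad and pushes it along the station's -y; 0.005 at the cam's high point (about 11 N).
- guard_bar (a point): Middle of the finger guard's yellow grip bar: 12 mm thick, 166 mm long along the station's y, on two thin steel arms at station y = +-0.083. Hinge: along y through station (0.0516, 0, 0.1484), 100 mm from the bar. At the start the guard leans forward over the deck, 50 degrees from vertical, the bar's middle at station (-0.025, 0, 0.213).
- guard (a joint): Angle of the finger guard (rad). 0: forward stop, leaning 50 degrees towards the station's -x. 1.57: rear stop, leaning 40 degrees towards its +x. Sprung over-centre: it falls to the nearer stop from the dead point near 0.8; 3 to 4 N at the bar moves it. Its spring is on a thin strut beside the head, on the +y side, at station y = 0.094.
- tamper_mid (a point): white round rod, 15 mm across, on a 26 mm square aluminium foot, 72 mm tall, loose on the station's plate; point on its axis half-way up. Bystander.
- cassette_a_mid (a point): green cassette with a wax block on it, 40 x 28 x 11 mm, loose on the plate; point at its centre. Bystander.
- cassette_b_mid (a point): pink cassette with a wax block on it, 40 x 28 x 11 mm, loose on the plate; point at its centre. Bystander.
- mould_mid (a point): small open steel mould, 40 x 32 x 12 mm, loose on the plate; point at its centre. Bystander.
- jar_mid (a point): closed jar, 56 mm across, 75 mm tall, loose on the table; point at its centre. Bystander.
- brush_mid (a point): brush 160 mm long, lying loose on the table; point near its middle. Bystander.

How it is judged:
By the outcome, as a careful person would: the job done as asked, in the order asked, and still so for the second after the job is handed in, with the robot touching nothing.
It also fails if it takes over 61 s, if anything falls off the work surface, if the arm or the gripper's body presses on something with over 40 N, if the wrist force passes 120 N, or if a joint passes its speed limit or range.

ROBOT

A 6-joint arm with a two-finger parallel gripper is mounted at the origin on the work surface. World frame = base frame: x ahead of the robot, y to its left, z up, the work surface at z = 0. Lengths are in m, angles in rad, forces in N, time in s.
With the tool pointing down it reaches from about 0.25 to 0.725 m from the base axis. Payload 4 kg.
Tool frame: the origin (TCP) lies midway between the tips of the shut fingers; the grasp point (between the pads) lies 19 mm behind it; z points along the fingers, y is the direction in which the jaws open and shut (so a half turn about z gives the same grasp; the last joint's range is limited). The gripper opens to 85 mm and grips with 20 to 120 N. Pads are 22 mm wide; open, the fingers measure 114 mm over their backs; the gripper's body (76 mm by 85 mm) begins 54 mm behind the grasp point. The pads swing forward as they close: fully open they stand 13 mm farther back than shut.
Start: joints at [1.204, 0.241, 0.005, 1.335, 0, 1.571], TCP at [0.179, 0.467, 0.231] pointing down, gripper open.
Joint ranges: [-2.72, 2.72], [-1.05, 1.87], [-1.09, 1.28], [-1.99, 2.15], [-1.42, 1.44], [-3.14, 3.14]. Speed limits (rad/s): [2.79, 2.79, 3.14, 3.14, 3.14, 3.14].

INTERFACE

Orientations are given as a unit quaternion [x, y, z, w].
In Python, from workcell import monitor, cams, order gives the robot as it stands.
- The arm moves only by the tool send_rows, never from a script. Its argument "moves" is a list of rows, each a list of 4 numbers: the shift along the tool's x, y, z as a fraction of full scale, then the turn about the tool's z as a fraction of full scale. A call has 1 to 20 rows; each row shifts and turns the commanded pose from where the row before left it, along the tool's axes as they then stand; what a row does not reach is not made up. Full scale, the value 1, is 100 cm for a shift and 0.1 rad for a turn. A row lasts 1/10 s, in which the tool goes at most 50 mm and 8.59 degrees, less where a joint would pass 70% of its speed; a pose out of reach is approached as far as the arm can. A call with a number of a shift or a turn outside -1 to 1 is refused whole. A call with a gripper value outside its range is refused whole. "claw" is the gripper's target within -1 to 1 (fully open at 1, half-way at 0, shut at -1), set as the call begins (left out, the last holds). The fingers move at their own pace and stop on an object; the grip force is fixed at half the most. Time passes only in rows, so rows that do not move let the fingers close. It gives the time, the measured TCP pose, the force and the opening at its end, in the units of the state.
- monitor.get_obs(): the state, without advancing time (a new reading comes with each control period).
- cams.camera(name): name is "scene" or "side" or "wrist"; returns (picture, depth): 420x560x3 uint8, blue, green, red; 420x560 float32, m along the optical axis (not along the pixel's ray), 0 where there is no reading.
- cams.camera_info(name): a dict with "intrinsics" (3x3 intrinsics, pixels), "T" (4x4, takes a point from camera to world coordinates); the wrist camera has in their place "mount" (4x4, takes a point from camera to tool coordinates, whose origin is the TCP and whose axes are the flange's). Camera axes: x right, y up, looking along -z (the intrinsics and any distortion apply to the point x, -y, -z); pixel columns grow to the right and rows downward; lengths in m; the calibration is good to about 2 mm. A picture is of the moment at which its call begins: read the wrist's pose just before it. camera_info takes no time and is no camera call.
- order.job_done(): hands the job in, once; it reports no verdict.
The state is a dict: "clock": time; "joint_pos": joint angles; "joint_vel": joint speeds; "tau": joint torques, N m; "eef_pos": TCP position; "tool_rot": TCP orientation; "ft_force": force on the tool from outside, world axes, zero at the start; "ft_torque": the same for the moment, N m; "grip_width": finger opening in m.
Only numpy, scipy, OpenCV 4.12 (cv2) and the standard library are available. Lean on these libraries where they do the work, as an engineer would, in place of code of your own. Each camera call takes 0.05 s, during which the arm holds its last target.

## Working session

There is one attempt and no reset: what is moved stays moved. The work goes in short steps, Python scripts to look and compute and a tool call to move; the robot and the scene stay as the last step left them, time stands still between calls to the robot, and variables do not carry over. Pictures are saved under pics/ and viewed, and the job is handed in when it is done.

Besides the shell and the picture viewer there is one more tool, called after "Request:" as name([rows], argument=value, ...), one row to a line, values as JSON. send_rows: Moves the arm, as the interface text tells. Its arguments: {"type":"object","properties":{"moves":{"type":"array","items":{"type":"array","items":{"type":"number","minimum":-1,"maximum":1}}},"claw":{"type":"number"}},"required":["moves"]}

```bash
ls; mkdir -p pics
python3 - <<'E'
from workcell import monitor,cams
import cv2,numpy as np
o=monitor.get_obs();print(o)
for n in ["scene","side"]:
    im,d=cams.camera(n);cv2.imwrite(f"pics/{n}0.png",im);np.savez(f"pics/{n}0.npz",im=im,d=d)
    print(n,cams.camera_info(n))
print(cams.camera_info("wrist"))
E
```

```text
pics
{'clock': 0.0, 'joint_pos': array([ 1.20399890e+00,  2.41445503e-01,  3.69541717e-03,  1.33515106e+00,
       -2.89668357e-06,  1.57081083e+00]), 'joint_vel': array([-6.04830892e-04, -1.68787672e-03, -5.70952393e-04, -6.34697967e-04,
        1.44515896e-03,  4.99485556e-06]), 'tau': array([ 1.01114816e-03, -3.72319472e+01,  2.52408385e+01,  1.68521918e-02,
        2.47028520e-04,  9.39788663e-06]), 'eef_pos': array([0.17908981, 0.46615467, 0.23038569]), 'tool_rot': array([ 1.82379364e-01,  9.83227675e-01, -1.03502310e-03, -1.90498351e-04]), 'ft_force': array([-1.00912005,  0.6346831 ,  0.84716782]), 'ft_torque': array([-0.00600811,  0.00592349, -0.01501674]), 'grip_width': 0.08560365733273195}
scene {'intrinsics': array([[439.40464655,   0.        , 284.92107988],
       [  0.        , 439.40464655, 211.37936614],
       [  0.        ,   0.        ,   1.        ]]), 'T': array([[-0.67428525, -0.42841498,  0.60149813,  1.28607171],
       [ 0.73841897, -0.40081797,  0.54229362,  0.62311623],
       [ 0.00876455,  0.80981822,  0.5866154 ,  0.84593879],
       [ 0.        ,  0.    
[... 281 characters left out ...]
  [-0.0643508 ,  0.51238823, -0.85633946, -1.26372699],
       [ 0.01163786,  0.85844502,  0.51277354,  0.91127056],
       [ 0.        ,  0.        ,  0.        ,  1.        ]])}
{'intrinsics': array([[314.76533212,   0.        , 284.3438347 ],
       [  0.        , 314.76533212, 212.29072034],
       [  0.        ,   0.        ,   1.        ]]), 'mount': array([[ 6.81920841e-04,  9.61529799e-01,  2.74699801e-01,
         7.06644090e-02],
       [ 9.99999767e-01, -6.47613254e-04, -2.15585305e-04,
        -6.77095822e-04],
       [-2.93924630e-05,  2.74699884e-01, -9.61530017e-01,
        -1.41450918e-01],
       [ 0.00000000e+00,  0.00000000e+00,  0.00000000e+00,
         1.00000000e+00]])}
```

View pics/scene0.png

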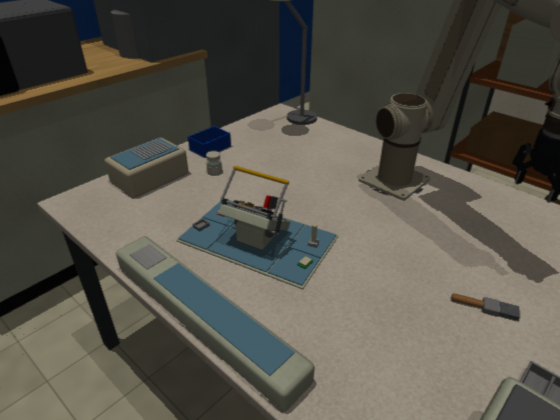

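View pics/side0.png

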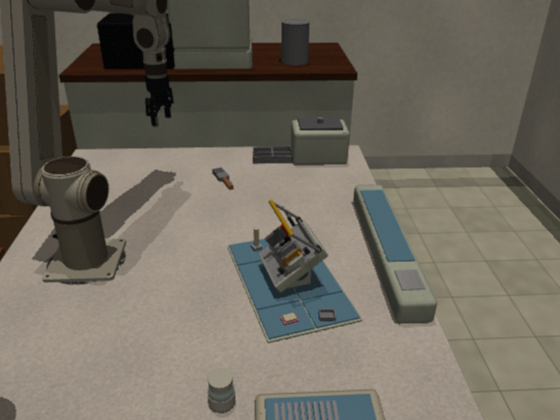

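The scene view shows the station at about (258,240) with the yellow bar at (260,174) and the red knob end at (270,202). The side view shows the plate at about (293,285), with the tamper at (256,240) and the jar at (221,390). Next I'll measure the station pose.

```bash
cat > h.py <<'E'
import numpy as np,cv2
from workcell import cams
def load(n): z=np.load(f"pics/{n}.npz");return z['im'],z['d']
def rays(info,uv,T=None):
    K=info['intrinsics'];T=info['T'] if T is None else T
    uv=np.asarray(uv,float).reshape(-1,2)
    c=np.c_[(uv[:,0]-K[0,2])/K[0,0],-(uv[:,1]-K[1,2])/K[1,1],-np.ones(len(uv))]
    return T[:3,3],c@T[:3,:3].T
def onplane(info,uv,z,T=None):
    o,d=rays(info,uv,T);s=(z-o[2])/d[:,2];return o+d*s[:,None]
def bydepth(info,uv,dep,T=None):
    o,d=rays(info,uv,T);return o+d*np.asarray(dep)[:,None]
E
python3 - <<'E'
from h import *
for n,roi in [("scene",(170,190,345,285)),("side",(220,225,365,340))]:
    im,d=load(n+"0");info=cams.camera_info(n)
    hsv=cv2.cvtColor(im,cv2.COLOR_BGR2HSV)
    m=cv2.inRange(hsv,(90,60,40),(115,255,255));M=np.zeros_like(m);x0,y0,x1,y1=roi;M[y0:y1,x0:x1]=m[y0:y1,x0:x1]
    v,u=np.nonzero(M);P=onplane(info,np.c_[u,v],0.012)[:,:2]
    D=d[v,u];Q=bydepth(info,np.c_[u,v],D);print(n,len(u),"z med by depth",np.median(Q[:,2]))
    ok=abs(Q[:,2]-.012)<.01;P=P[ok]
    r=cv2.minAreaRect((P*1000).astype(np.float32));print(r);print(cv2.boxPoints(r))
    cv2.imwrite(f"pics/m_{n}.png",M)
    big=cv2.resize(im[y0-30:y1+10,x0:x1],None,fx=4,fy=4,interpolation=cv2.INTER_CUBIC);cv2.imwrite(f"pics/big_{n}.png",big)
    m=cv2.inRange(hsv,(20,140,120),(32,255,255));v,u=np.nonzero(m);k=(u>x0)&(u<x1)&(v>150)&(v<290);u,v=u[k],v[k]
    Y=bydepth(info,np.c_[u,v],d[v,u]);print("yellow",len(u),np.median(Y,0),Y.min(0),Y.max(0))
    m=cv2.inRange(hsv,(0,170,90),(6,255,255))|cv2.inRange(hsv,(174,170,90),(180,255,255));v,u=np.nonzero(m);k=(u>x0)&(u<x1)&(v>150)&(v<290);u,v=u[k],v[k]
    if len(u):
        Y=bydepth(info,np.c_[u,v],d[v,u]);print("red",len(u),np.median(Y,0),Y.min(0),Y.max(0),u.mean(),v.mean())
E
```

```text
scene 5050 z med by depth 0.012389114033700188
((581.2488403320312, -121.96791076660156), (237.8925018310547, 407.3556213378906), 14.961836814880371)
[[ 413.75046    44.095787]
 [ 518.91974  -349.44965 ]
 [ 748.7472   -288.03162 ]
 [ 643.57794   105.513824]]
yellow 99 [ 0.55590668 -0.12448857  0.21813603] [ 0.2901139  -0.35609032  0.00062579] [1.28607171 0.62311623 0.84593879]
red 31 [ 0.57979945 -0.08473216  0.15798785] [ 0.56304204 -0.08981941  0.14479406] [ 0.58983063 -0.0781005   0.1691416 ] 266.06451612903226 201.03225806451613
side 5097 z med by depth 0.011742388922573621
((581.4339599609375, -121.78875732421875), (238.24862670898438, 408.97332763671875), 14.902972221374512)
[[ 413.7262     45.182793]
 [ 518.9071   -350.03378 ]
 [ 749.1417   -288.7603  ]
 [ 643.9608    106.45627 ]]
yellow 113 [ 0.56049393 -0.12698992  0.21797741] [ 5.34573530e-01 -2.12625007e-01 -5.08658588e-04] [0.60165306 0.26405053 0.2215232 ]
red 5 [ 0.562151   -0.09445303  0.16440662] [ 0.56008208 -0.16416734  0.16221543] [ 0.56487072 -0.08825216  0.21240984] 281.4 225.8
```

Both views agree: station centre (0.581, -0.122), yaw 14.9°. The bar and the red end match the model, with the cam near 1.57. The tool stays vertical, so I'll push with shut fingers. I'll start by turning to the station axes and lifting.

Request:
send_rows([
  [0,0,-0.01,-0.8964],
  [0,0,-0.01,-0.8964],
  [0,0,-0.01,-0.8964],
  [0,0,-0.01,-0.8964],
  [0,0,-0.01,-0.8964],
  [0,0,-0.01,-0.8964],
  [0,0,-0.01,-0.8964],
  [0,0,0,0],
], claw=-1)

```text
clock: 0.9
eef_pos: [0.1795, 0.4672, 0.3022]
tool_rot: [-0.13, 0.992, 0.001, 0.0]
ft_force: [-0.1, 0.0, -0.5]
grip_width: 0.0002
```

```bash
cat >> h.py <<'E'
from workcell import monitor
C=np.array([.5813,-.1219,0]);YAW=np.deg2rad(14.93)
Rs=np.array([[np.cos(YAW),-np.sin(YAW),0],[np.sin(YAW),np.cos(YAW),0],[0,0,1]])
def st(p): return (np.asarray(p)-C)@Rs
def show():
    from scipy.spatial.transform import Rotation as R
    o=monitor.get_obs();r=R.from_quat(o['tool_rot']).as_matrix()
    print("t",o['clock'],"st",st(o['eef_pos']).round(4),"toolx in st",(Rs.T@r[:,0]).round(4),"z",(r[:,2]).round(3),"F",(Rs.T@o['ft_force']).round(2),"w",o['grip_width'],"q",o['joint_pos'].round(2))
    return o,r
E
python3 -c "
from h import *
show()"
```

```text
t 0.9 st [-0.2365  0.6727  0.3022] toolx in st [-1.e+00  1.e-04 -1.e-03] z [ 0.001  0.002 -1.   ] F [-0.11  0.08 -0.53] w 0.00016539631909395612 q [ 1.2   0.22  0.16  1.51 -0.    0.94]
```

Request:
send_rows([
  [-0.009,-0.042,0,0],
  [-0.009,-0.042,0,0],
  [-0.009,-0.042,0,0],
  [-0.009,-0.042,0,0],
  [-0.009,-0.042,0,0],
  [-0.009,-0.042,0,0],
  [-0.009,-0.042,0,0],
  [-0.009,-0.042,0,0],
  [-0.009,-0.042,0,0],
  [-0.009,-0.042,0,0],
  [-0.009,-0.042,0,0],
  [-0.009,-0.042,0,0],
  [-0.009,-0.042,0,0],
  [-0.009,-0.042,0,0],
  [-0.009,-0.042,0,0],
  [-0.009,-0.042,0,0],
  [0,0,0,0],
  [0,0,0,0],
])

```text
clock: 2.7
eef_pos: [0.4912, -0.1461, 0.2998]
tool_rot: [-0.128, 0.992, 0.001, -0.001]
ft_force: [0.6, 0.8, -0.8]
grip_width: 0.0001
```

```bash
python3 -c "
from h import *
show()
im,d=cams.camera('wrist');cv2.imwrite('pics/w1.png',im);np.savez('pics/w1.npz',im=im,d=d)"
```

```text
t 2.7 st [-9.330e-02 -1.000e-04  2.998e-01] toolx in st [-1.      0.0033  0.0025] z [-0.003  0.001 -1.   ] F [ 0.77  0.61 -0.81] w 8.287588920402565e-05 q [-0.29  0.25  0.19  1.52  0.   -0.55]
```

View pics/w1.png

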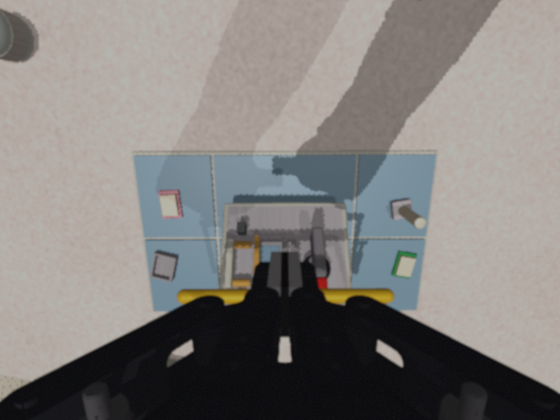

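The picture shows the bar at row 297 (columns 180–395). The knob's grey end is at (318,240) and the red end at (321,283), so it points nearly up-slope. Next I'll descend in front of the bar and push.

Request:
send_rows([
  [0,0,0.025,0],
  [0,0,0.025,0],
  [0,0,0.025,0],
  [0,0,0.025,0],
  [0,0,0,0],
  [-0.015,0,0,0],
  [-0.015,0,0,0],
  [-0.015,0,0,0],
  [-0.01,0,0,0],
  [-0.01,0,-0.002,0],
  [0,0,0,0],
])

```text
clock: 3.85
eef_pos: [0.5425, -0.131, 0.2066]
tool_rot: [-0.129, 0.992, -0.002, -0.012]
ft_force: [-35.1, -6.4, 26.0]
grip_width: 0.0004
```

```bash
python3 -c "
from h import *
show()
im,d=cams.camera('side');cv2.imwrite('pics/s1.png',im[150:350,200:400].repeat(3,0).repeat(3,1))"
```

```text
t 3.85 st [-0.0398  0.0012  0.2066] toolx in st [-0.9997  0.0025  0.0235] z [-0.022 -0.008 -1.   ] F [-35.57   2.84  25.99] w 0.00039534853626330314 q [-0.23  0.38  0.14  1.35 -0.01 -0.49]
```

View pics/s1.png

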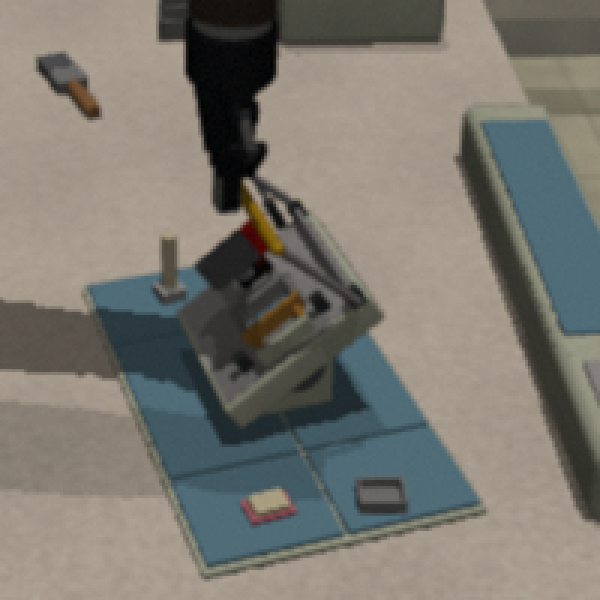

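The push is friction-locked: 35 N horizontal and 26 N vertical, and the bar has not moved. I need to follow the bar's arc, which first goes up and back. I'll back off, then move along it.

Request:
send_rows([
  [0.012,0,0,0],
  [0,0,0,0],
  [-0.006,0,-0.006,0],
  [-0.006,0,-0.006,0],
  [-0.007,0,-0.005,0],
  [-0.007,0,-0.005,0],
  [0,0,0,0],
])

```text
clock: 4.6
eef_pos: [0.5681, -0.1247, 0.2279]
tool_rot: [-0.13, 0.991, -0.001, 0.001]
ft_force: [-5.3, -0.4, 3.6]
grip_width: 0.0001
```

```bash
python3 -c "
from h import *
show()"
```

```text
t 4.6 st [-0.0134  0.0007  0.2279] toolx in st [-1.0e+00 -7.0e-04 -1.3e-03] z [ 0.002 -0.001 -1.   ] F [-5.18  0.99  3.59] w 0.00012003107156356375 q [-0.22  0.4   0.23  1.39 -0.   -0.48]
```

Request:
send_rows([
  [-0.008,0,-0.004,0],
  [-0.008,0,-0.003,0],
  [-0.008,0,-0.002,0],
  [-0.009,0,-0.002,0],
  [-0.009,0,-0.001,0],
  [-0.009,0,0,0],
  [-0.008,0,0.001,0],
  [-0.008,0,0.001,0],
  [0,0,0,0],
  [0,0,0,0],
  [0,0,0,0],
])

```text
clock: 5.7
eef_pos: [0.6325, -0.1079, 0.2353]
tool_rot: [-0.13, 0.992, 0.0, -0.0]
ft_force: [0.2, 0.4, 0.4]
grip_width: -0.0001
```

```bash
python3 -c "
from h import *
show()
im,d=cams.camera('side');cv2.imwrite('pics/s2.png',im[150:350,200:400].repeat(3,0).repeat(3,1))"
```

```text
t 5.7 st [0.053  0.0003 0.2353] toolx in st [-1.e+00  1.e-04  3.e-04] z [-0.  0. -1.] F [0.31 0.3  0.44] w -8.23534485261713e-05 q [-0.17  0.53  0.45  1.49 -0.   -0.43]
```

View pics/s2.png

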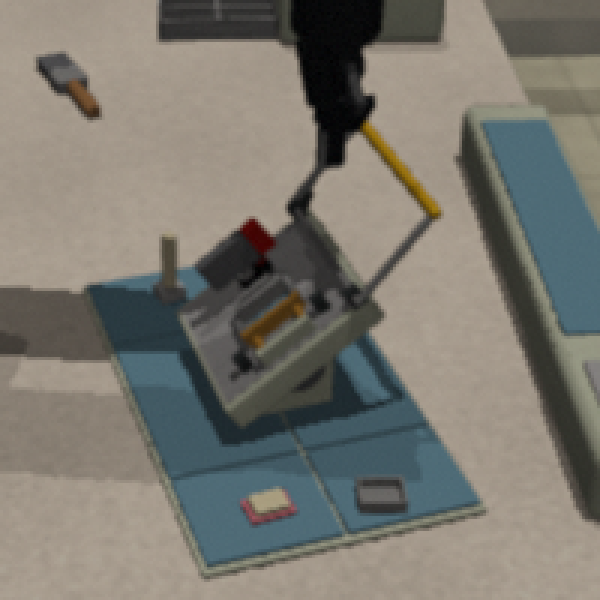

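The guard is at its rear stop, with the bar at the upper right, and the force reads zero. I'll retreat forward and up to look at the knob.

Request:
send_rows([
  [0.02,0,-0.01,0],
  [0.03,0,-0.02,0],
  [0.03,0,-0.02,0],
  [0.03,0,-0.01,0],
  [0.03,0,0,0],
  [0,0,0,0],
  [0,0,0,0],
])

```text
clock: 6.45
eef_pos: [0.4972, -0.1442, 0.2962]
tool_rot: [-0.129, 0.992, -0.0, 0.001]
ft_force: [0.2, 0.8, 0.9]
grip_width: 0.0004
```

```bash
python3 -c "
from h import *
show()
im,d=cams.camera('wrist');cv2.imwrite('pics/w2.png',im);np.savez('pics/w2.npz',im=im,d=d)
cv2.imwrite('pics/w2b.png',cv2.resize(im[180:330,200:400],None,fx=4,fy=4,interpolation=cv2.INTER_CUBIC))"
```

```text
t 6.45 st [-8.700e-02  1.000e-04  2.962e-01] toolx in st [-1.      0.001  -0.0017] z [ 0.002 -0.    -1.   ] F [0.44 0.7  0.9 ] w 0.00040748293698770213 q [-0.28  0.26  0.19  1.51  0.   -0.54]
```

View pics/w2b.png

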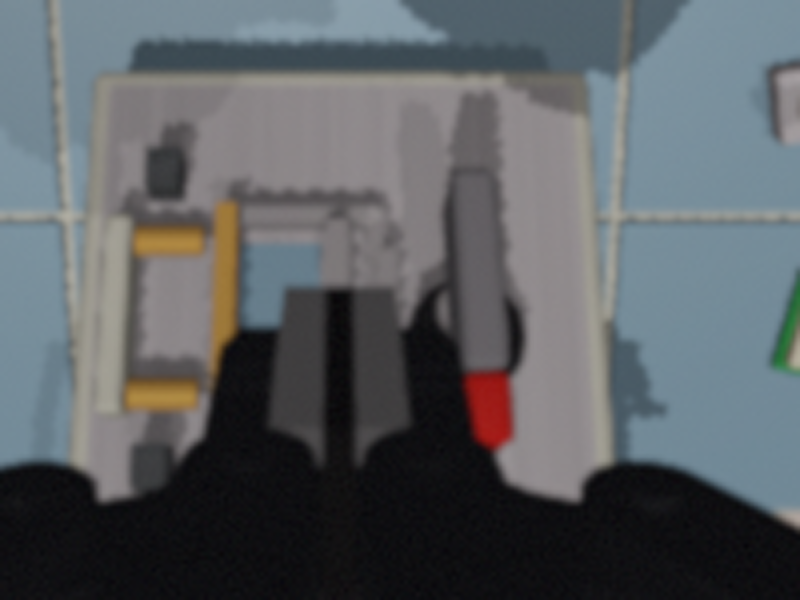

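The knob's grey end is at crop (474,170) and its red end near (490,440). I'll cast both onto the knob-top plane.

```bash
cat >> h.py <<'E'
def wristT(o,r):
    T=np.eye(4);T[:3,:3]=r;T[:3,3]=o['eef_pos'];return T@cams.camera_info('wrist')['mount']
N=np.array([-np.sin(np.deg2rad(35)),0,np.cos(np.deg2rad(35))]);U=np.array([N[2],0,-N[0]])
def ondeck(info,uv,h,T=None):
    """-> along-slope, y (from knob axis) on plane h above deck"""
    o,d=rays(info,uv,T);o=st(o);d=d@Rs;p0=np.array([0,.035,.1])+h*N
    s=((p0-o)@N)/(d@N);P=o+d*s[:,None];return np.c_[(P-p0)@U,(P-p0)[:,1]]
E
python3 - <<'E'
from h import *
o,r=show();T=wristT(o,r);info=cams.camera_info('wrist')
uv=np.array([[474,170],[450,172],[497,172],[463,370],[508,370],[485,372],[490,445]])/4+[200,180]
print((ondeck(info,uv,.058,T)*1000).round(1))
im,d=load('w2');print(bydepth(info,uv,[d[int(v),int(u)] for u,v in uv],T)@np.eye(3)-0, )
E
```

```text
t 6.5 st [-8.640e-02  2.000e-04  2.957e-01] toolx in st [-1.0e+00  3.0e-04 -1.3e-03] z [ 0.001 -0.    -1.   ] F [-0.15  0.76  0.45] w -0.0003489741915343328 q [-0.28  0.26  0.2   1.51  0.   -0.54]
[[-30.7   0.2]
 [-30.1  -6. ]
 [-30.1   6.1]
 [ 20.2  -4.3]
 [ 20.2   6.7]
 [ 20.7   1.1]
 [ 37.9   1.6]]
[[ 0.51606907 -0.10274778  0.12900306]
 [ 0.53482931 -0.09849911  0.07144184]
 [ 0.53053603 -0.0850943   0.07356914]
 [ 0.48654811 -0.13282232  0.31236613]
 [ 0.57194555 -0.07521815  0.12012413]
 [ 0.55667313 -0.09099086  0.15835069]
 [ 0.57164182 -0.08606709  0.16564202]]
```

The calibration agrees to within 1 mm and the cam angle is about 1.6. I'll move over the +y side of the red end and descend partway.

Request:
send_rows([
  [-0.03,0.023,0,0],
  [-0.03,0.023,0,0],
  [-0.03,0.022,0,0],
  [0,0,0,0],
  [0,0,0.03,0],
  [0,0,0.03,0],
  [0,0,0.03,0],
  [0,0,0.02,0],
  [0,0,0,0],
])

```text
clock: 7.4
eef_pos: [0.5647, -0.0549, 0.1813]
tool_rot: [-0.13, 0.991, 0.001, -0.004]
ft_force: [0.5, 0.5, -0.0]
grip_width: -0.0
```

```bash
python3 -c "
from h import *
show()
a,_=cams.camera('side');b,_=cams.camera('scene')
z=lambda im:cv2.resize(im,(400,400),interpolation=cv2.INTER_CUBIC)
cv2.imwrite('pics/s3.png',np.hstack([z(a[180:310,220:350]),z(b[130:260,195:325])]))"
```

```text
t 7.4 st [0.0012 0.069  0.1813] toolx in st [-1.0e+00 -3.0e-04  7.5e-03] z [-0.008  0.001 -1.   ] F [ 0.58  0.37 -0.  ] w -4.238059140958995e-05 q [-0.1   0.4   0.1   1.28 -0.   -0.36]
```

View pics/s3.png

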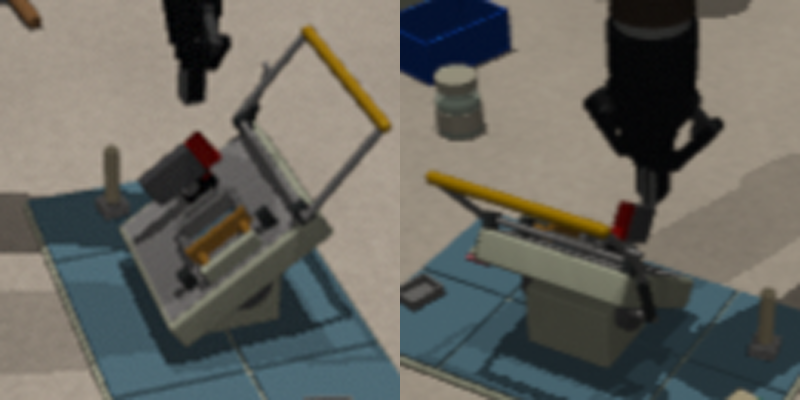

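The finger tip is above and to the +y side of the red end, with the guard arms and strut clear. I'll descend and feel for contact.

Request:
send_rows([
  [-0.001,0,0.016,0],
  [-0.001,0,0.015,0],
  [0,0,0,0],
  [0,-0.006,0,0],
  [0,-0.005,0,0],
  [0,-0.005,0,0],
  [0,0,0,0],
])

```text
clock: 8.2
eef_pos: [0.574, -0.0703, 0.1555]
tool_rot: [-0.13, 0.992, 0.0, 0.001]
ft_force: [1.0, 2.1, 0.8]
grip_width: -0.0001
```

```bash
python3 -c "
from h import *
show()"
```

```text
t 8.2 st [0.0062 0.0517 0.1555] toolx in st [-1.0e+00  6.0e-04 -2.7e-03] z [ 0.003  0.001 -1.   ] F [1.46 1.74 0.81] w -7.564914334612995e-05 q [-0.12  0.43  0.08  1.21  0.   -0.38]
```

Contact at y≈0.052. I'll start turning along the computed path.

Request:
send_rows([
  [0,-0.005,0.001,0],
  [-0.001,-0.005,0.001,0],
  [-0.001,-0.006,0.001,0],
  [-0.001,-0.005,0.001,0],
  [0,-0.005,0.001,0],
  [0,0,0,0],
])

```text
clock: 8.8
eef_pos: [0.5818, -0.0942, 0.1484]
tool_rot: [-0.13, 0.992, 0.001, -0.001]
ft_force: [-1.3, 4.3, 0.2]
grip_width: 0.0002
```

```bash
python3 -c "
from h import *
show()
a,_=cams.camera('side');b,_=cams.camera('wrist')
z=lambda im:cv2.resize(im,(400,400),interpolation=cv2.INTER_CUBIC)
cv2.imwrite('pics/s4.png',np.hstack([z(a[180:310,220:350]),z(b[150:350,180:380])]))"
```

```text
t 8.8 st [0.0076 0.0267 0.1484] toolx in st [-1.0e+00  2.0e-04  1.9e-03] z [-0.002  0.001 -1.   ] F [-0.13  4.44  0.25] w 0.00022662209705739944 q [-0.16  0.46  0.11  1.22  0.   -0.42]
```

View pics/s4.png

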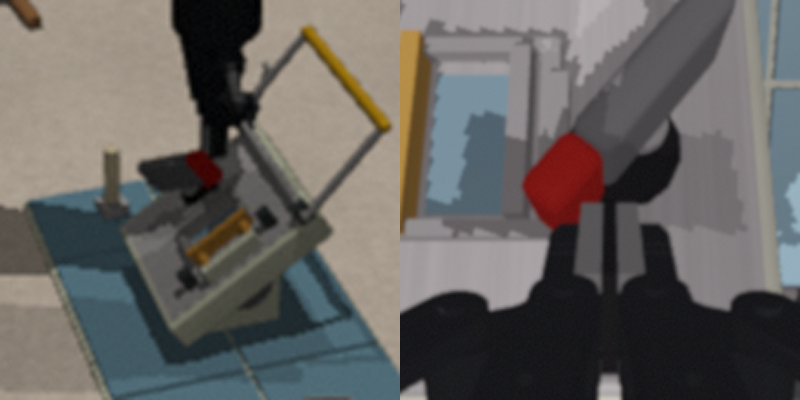

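The knob is now near 0.8, with the finger on the trailing side of the red end. Continuing.

Request:
send_rows([
  [0.002,-0.004,0.001,0],
  [0.003,-0.004,0.001,0],
  [0.003,-0.003,0.001,0],
  [0.003,-0.002,0.001,0],
  [0.003,-0.002,0.001,0],
  [0,0,0,0],
])

```text
clock: 9.5
eef_pos: [0.575, -0.112, 0.1448]
tool_rot: [-0.13, 0.991, 0.0, 0.002]
ft_force: [4.7, 5.0, -0.4]
grip_width: 0.0001
```

```bash
python3 -c "
from h import *
o,r=show()
b,_=cams.camera('wrist');np.savez('pics/w5.npz',im=b,d=_)
cv2.imwrite('pics/w5.png',cv2.resize(b[150:300,220:420],None,fx=4,fy=4,interpolation=cv2.INTER_CUBIC))"
```

```text
t 9.5 st [-0.0036  0.0112  0.1448] toolx in st [-1.0e+00 -9.0e-04 -4.8e-03] z [ 0.005  0.001 -1.   ] F [ 5.82  3.57 -0.45] w 5.548518159239341e-05 q [-0.19  0.45  0.08  1.2   0.   -0.45]
```

View pics/w5.png

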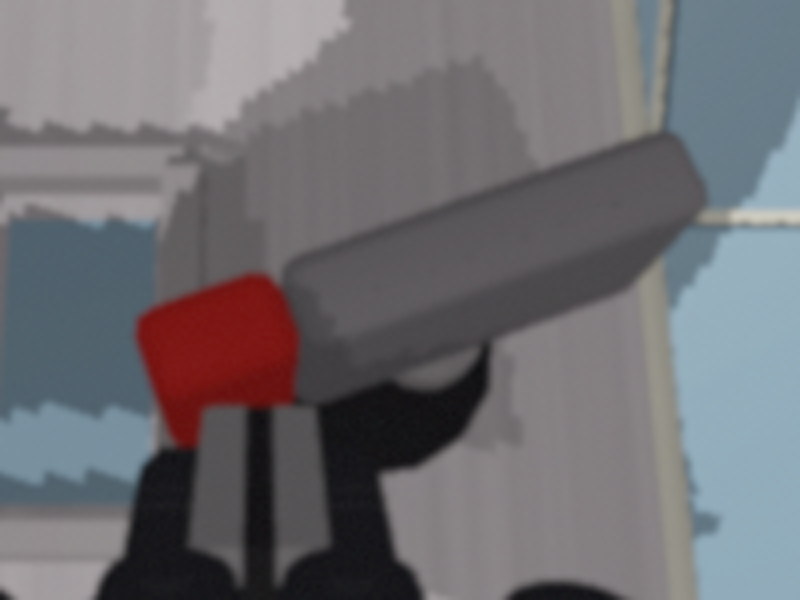

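```bash
cat > ang.py <<'E'
import sys
from h import *
# args: crop x0 y0, then u v pairs (4x crop): two points far edge
def ang(uv,x0,y0,f=4):
    o,r=show();T=wristT(o,r);info=cams.camera_info('wrist')
    P=ondeck(info,np.array(uv)/f+[x0,y0],.058,T);print((P*1000).round(1).tolist())
    d=P[0]-P[1]; print("theta",np.arctan2(d[0],-d[1]))
E
python3 -c "
from ang import *
ang([[148,318],[655,137]],220,150)
ang([[300,262],[640,142]],220,150)"
```

```text
t 9.55 st [-0.0036  0.0112  0.1449] toolx in st [-1.0e+00 -8.0e-04 -4.7e-03] z [ 0.005  0.001 -1.   ] F [ 4.86  3.49 -0.81] w -0.00018874715707949404 q [-0.19  0.45  0.08  1.2   0.   -0.45]
[[6.6, -36.2], [-15.8, 23.4]]
theta 0.3593119636453477
t 9.55 st [-0.0036  0.0112  0.1449] toolx in st [-1.0e+00 -8.0e-04 -4.7e-03] z [ 0.005  0.001 -1.   ] F [ 4.86  3.49 -0.81] w -0.00018874715707949404 q [-0.19  0.45  0.08  1.2   0.   -0.45]
[[-0.1, -19.0], [-15.1, 21.6]]
theta 0.35574279477609194
```

θ≈0.36. Continue about two-thirds of the rest, then measure again.

Request:
send_rows([
  [0.003,-0.001,0.001,0],
  [0.003,-0.001,0.002,0],
  [0.002,0,0.001,0],
  [0,0,0,0],
])

```text
clock: 9.95
eef_pos: [0.5691, -0.1168, 0.1416]
tool_rot: [-0.13, 0.991, -0.001, 0.004]
ft_force: [5.9, 2.7, 0.8]
grip_width: -0.0
```

```bash
python3 -c "
from h import *
o,r=show()
b,_=cams.camera('wrist');np.savez('pics/w6.npz',im=b,d=_)
cv2.imwrite('pics/w6.png',cv2.resize(b[150:300,220:420],None,fx=4,fy=4,interpolation=cv2.INTER_CUBIC))"
```

```text
t 9.95 st [-0.0104  0.0081  0.1416] toolx in st [-1.0e+00 -6.0e-04 -7.3e-03] z [ 0.008 -0.001 -1.   ] F [6.42 1.07 0.76] w -2.6374942793624456e-05 q [-0.2   0.44  0.06  1.18  0.   -0.46]
```

View pics/w6.png

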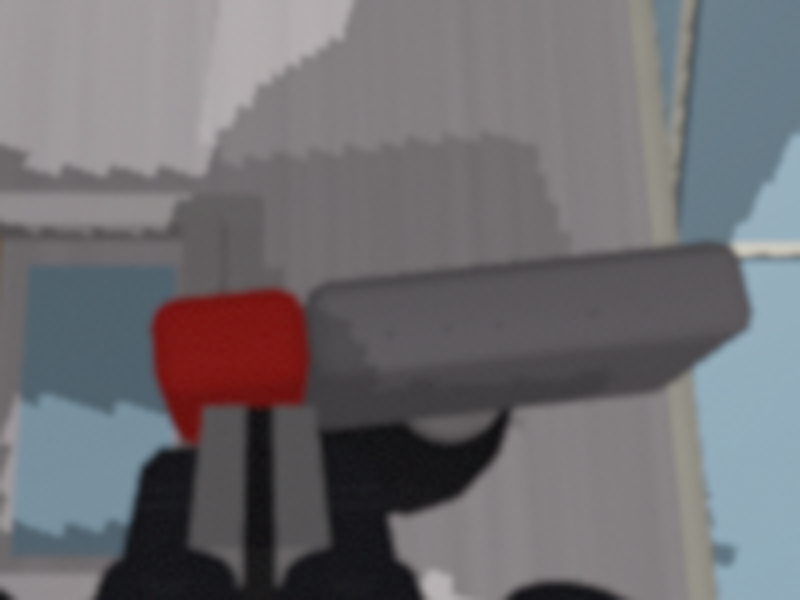

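```bash
python3 -c "
from ang import *
ang([[170,301],[715,244]],220,150)
ang([[330,284],[700,245]],220,150)"
```

```text
t 10.0 st [-0.0105  0.0081  0.1416] toolx in st [-1.0e+00 -7.0e-04 -7.1e-03] z [ 0.008 -0.001 -1.   ] F [5.64 0.5  0.54] w 0.00010935778051051996 q [-0.2   0.44  0.06  1.18  0.   -0.46]
[[-3.3, -36.9], [-10.3, 26.3]]
theta 0.11079565175512997
t 10.0 st [-0.0105  0.0081  0.1416] toolx in st [-1.0e+00 -7.0e-04 -7.1e-03] z [ 0.008 -0.001 -1.   ] F [5.64 0.5  0.54] w 0.00010935778051051996 q [-0.2   0.44  0.06  1.18  0.   -0.46]
[[-5.4, -18.6], [-10.2, 24.6]]
theta 0.11164509196021825
```

θ≈0.11. About 3.3 mm remains along the slope.

Request:
send_rows([
  [0.0016,0,0.0006,0],
  [0.0016,0,0.0006,0],
  [0,0,0,0],
])

```text
clock: 10.3
eef_pos: [0.5669, -0.1179, 0.1407]
tool_rot: [-0.13, 0.991, -0.001, 0.005]
ft_force: [6.8, 2.7, -0.2]
grip_width: -0.0002
```

```bash
python3 -c "
from h import *
o,r=show()
b,_=cams.camera('wrist');np.savez('pics/w7.npz',im=b,d=_)
cv2.imwrite('pics/w7.png',cv2.resize(b[150:300,220:420],None,fx=4,fy=4,interpolation=cv2.INTER_CUBIC))"
```

```text
t 10.3 st [-0.0129  0.0076  0.1407] toolx in st [-1.0e+00 -6.0e-04 -8.9e-03] z [ 0.01  -0.002 -1.   ] F [ 7.24  0.9  -0.18] w -0.00021224586765024824 q [-0.21  0.44  0.05  1.17  0.   -0.47]
```

View pics/w7.png

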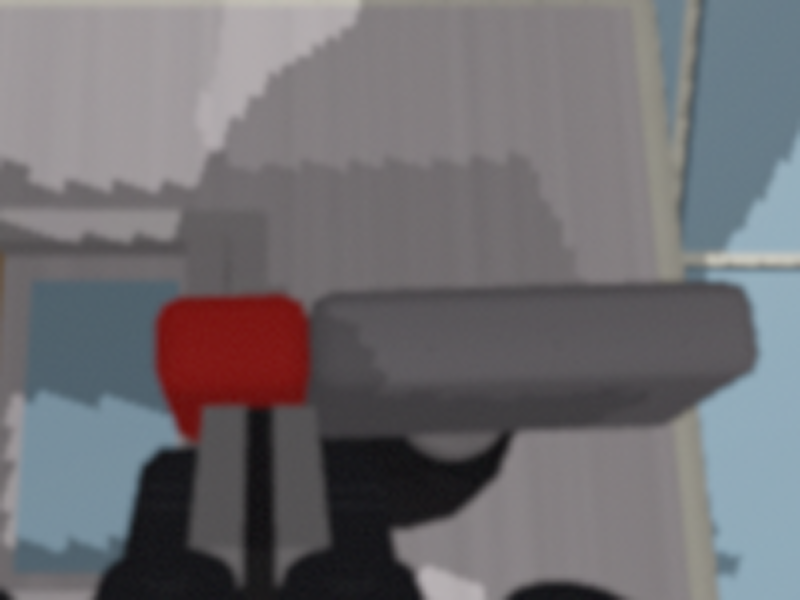

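```bash
python3 -c "
from ang import *
ang([[175,301],[725,286]],220,150)
ang([[330,296],[700,286]],220,150)"
```

```text
t 10.35 st [-0.0129  0.0076  0.1407] toolx in st [-1.0e+00 -5.0e-04 -8.8e-03] z [ 0.009 -0.002 -1.   ] F [6.76 1.37 0.27] w 0.00015174199543150542 q [-0.21  0.44  0.05  1.17  0.   -0.47]
[[-6.0, -36.9], [-8.0, 26.7]]
theta 0.030645237437038
t 10.35 st [-0.0129  0.0076  0.1407] toolx in st [-1.0e+00 -5.0e-04 -8.8e-03] z [ 0.009 -0.002 -1.   ] F [6.76 1.37 0.27] w 0.00015174199543150542 q [-0.21  0.44  0.05  1.17  0.   -0.47]
[[-6.7, -19.0], [-8.0, 23.8]]
theta 0.03039412251619584
```

0.03 rad left, so one more millimetre.

Request:
send_rows([
  [0.0012,0,0.0003,0],
  [0,0,0,0],
  [0,0,0,0],
])

```text
clock: 10.65
eef_pos: [0.5661, -0.1182, 0.1406]
tool_rot: [-0.13, 0.991, -0.002, 0.005]
ft_force: [7.8, 3.1, 0.3]
grip_width: 0.0003
```

```bash
python3 -c "
from h import *
o,r=show()
b,_=cams.camera('wrist');np.savez('pics/w8.npz',im=b,d=_)
cv2.imwrite('pics/w8.png',cv2.resize(b[150:300,220:420],None,fx=4,fy=4,interpolation=cv2.INTER_CUBIC))"
```

```text
t 10.65 st [-0.0137  0.0074  0.1406] toolx in st [-1.0e+00 -6.0e-04 -9.5e-03] z [ 0.01  -0.002 -1.   ] F [8.33 0.96 0.34] w 0.00026433182998906546 q [-0.21  0.44  0.05  1.17  0.   -0.47]
```

View pics/w8.png

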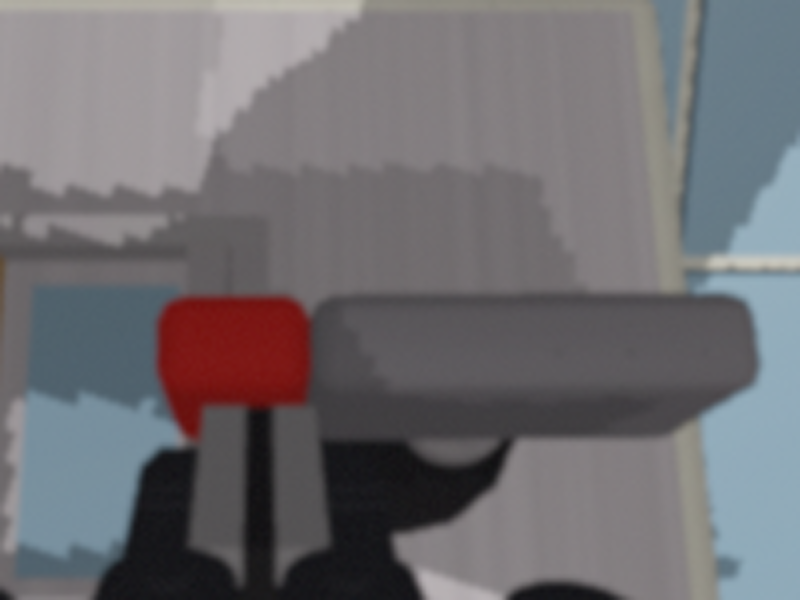

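The far edge is now level, so θ≈0. I'll retreat away from the face, up, then back for a check view.

Request:
send_rows([
  [-0.005,0,-0.003,0],
  [-0.004,0,-0.005,0],
  [0,0,-0.02,0],
  [0,0,-0.04,0],
  [0,0,-0.045,0],
  [0,0,-0.045,0],
  [0.03,-0.01,0,0],
  [0.03,0,0,0],
  [0.03,0,0,0],
  [0.01,0,0,0],
  [0,0,0,0],
  [0,0,0,0],
])

```text
clock: 11.9
eef_pos: [0.4768, -0.1508, 0.297]
tool_rot: [-0.13, 0.992, -0.0, 0.0]
ft_force: [-0.2, 0.9, 0.3]
grip_width: -0.0002
```

```bash
python3 -c "
from h import *
o,r=show()
b,_=cams.camera('wrist');np.savez('pics/w9.npz',im=b,d=_)
cv2.imwrite('pics/w9.png',cv2.resize(b[180:330,200:400],None,fx=4,fy=4,interpolation=cv2.INTER_CUBIC))
a,_=cams.camera('side');c,_=cams.camera('scene')
z=lambda im:cv2.resize(im,(400,400),interpolation=cv2.INTER_CUBIC)
cv2.imwrite('pics/s9.png',np.hstack([z(a[210:340,220:350]),z(c[150:280,195:325])]))"
```

```text
t 11.9 st [-0.1084 -0.001   0.297 ] toolx in st [-1.e+00  1.e-04 -8.e-04] z [ 0.001 -0.    -1.   ] F [0.03 0.9  0.32] w -0.00018792667119825023 q [-0.31  0.22  0.15  1.5  -0.   -0.57]
```

View pics/w9.png

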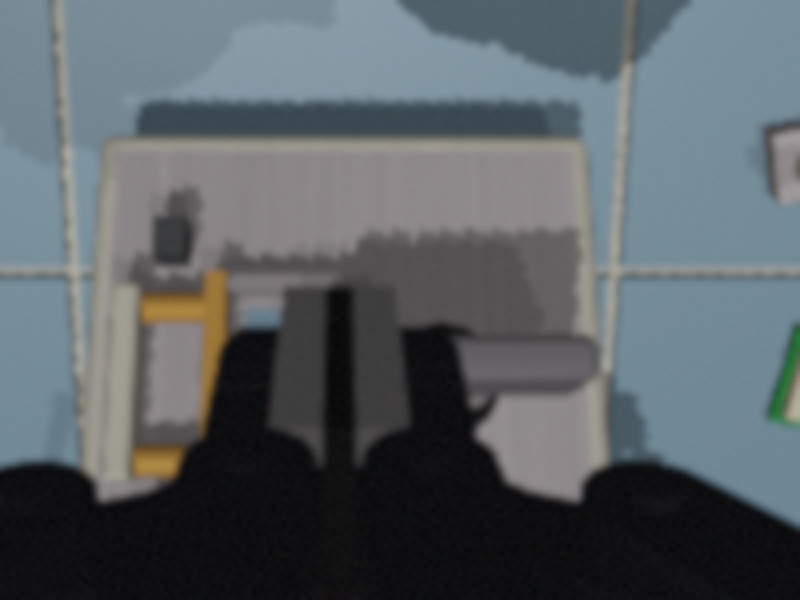

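View pics/s9.png

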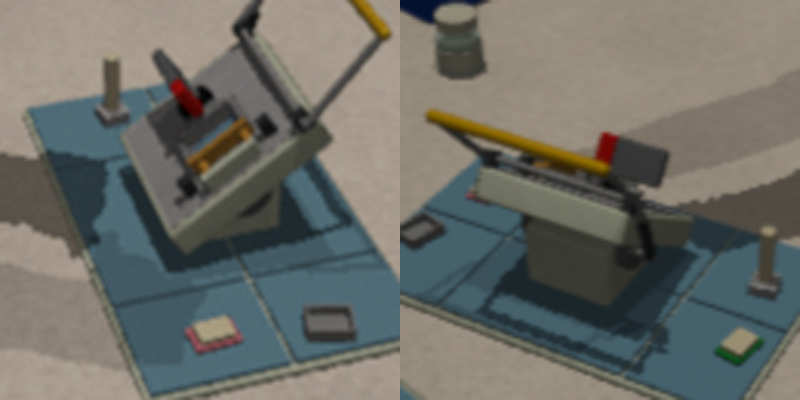

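The guard stays at the rear and the bystanders are in place. The fingers hide the red end, so I'll shift for a clear view of the released knob.

Request:
send_rows([
  [-0.04,0.01,0,0],
  [-0.04,0.01,0,0],
  [0,0,0,0],
  [0,0,0,0],
])

```text
clock: 12.45
eef_pos: [0.549, -0.1098, 0.2954]
tool_rot: [-0.131, 0.991, 0.0, -0.001]
ft_force: [0.2, -0.2, -0.8]
grip_width: -0.0004
```

```bash
python3 -c "
from h import *
o,r=show()
b,_=cams.camera('wrist');np.savez('pics/w10.npz',im=b,d=_)
cv2.imwrite('pics/w10.png',cv2.resize(b[120:270,200:400],None,fx=4,fy=4,interpolation=cv2.INTER_CUBIC))"
```

```text
t 12.45 st [-0.0281  0.02    0.2954] toolx in st [-1.     -0.0024  0.0023] z [-0.002  0.    -1.   ] F [ 0.15 -0.22 -0.84] w -0.0003933458806711633 q [-0.2   0.35  0.32  1.54 -0.   -0.46]
```

View pics/w10.png

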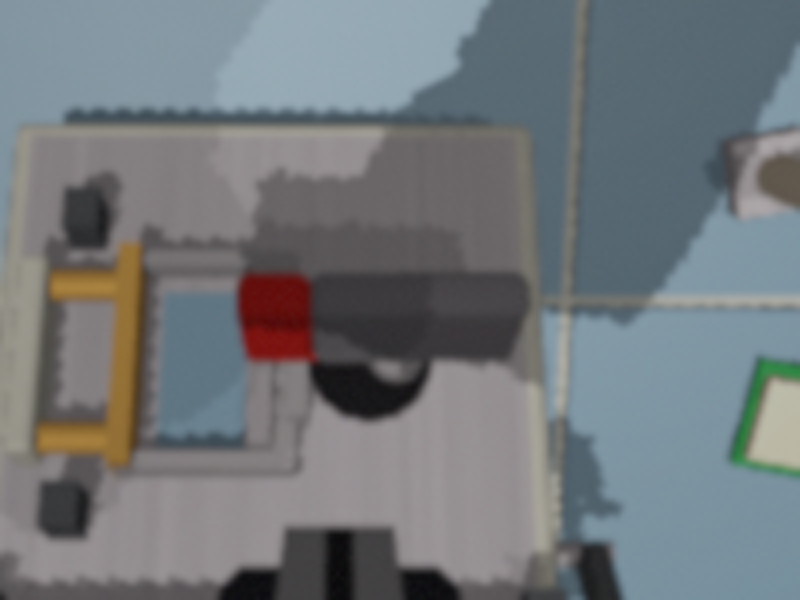

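```bash
python3 -c "
from ang import *
ang([[250,275],[515,274]],200,120)
ang([[250,319],[520,317]],200,120)"
```

```text
t 12.5 st [-0.0289  0.0197  0.2959] toolx in st [-1.     -0.0012  0.0019] z [-0.002  0.    -1.   ] F [-1.42  0.67 -0.16] w 0.0003920316164070577 q [-0.2   0.35  0.32  1.54 -0.   -0.46]
[[-7.3, -35.9], [-7.7, 27.2]]
theta 0.0058887890351973365
t 12.5 st [-0.0289  0.0197  0.2959] toolx in st [-1.     -0.0012  0.0019] z [-0.002  0.    -1.   ] F [-1.42  0.67 -0.16] w 0.0003920316164070577 q [-0.2   0.35  0.32  1.54 -0.   -0.46]
[[3.9, -35.6], [3.3, 27.8]]
theta 0.009655641956042607
```

The released knob holds at θ≈0.01, and the brass jaw and follower have shifted toward -y. I'll compare the bystanders with the first pictures, then hand in.

```bash
python3 -c "
from h import *
for n,rs in [('scene',{'jar':(205,150,225,176),'tamper':(305,222,322,250),'cass_a':(296,255,315,270),'brush':(450,290,520,320),'mould':(193,218,212,231)}),('side',{'tamper':(248,225,265,252),'cass_b':(278,312,302,326),'mould':(316,307,338,322),'jar':(205,368,238,410),'brush':(210,165,236,190)})]:
    a,_=load(n+'0');b,_=cams.camera(n)
    for k,(x0,y0,x1,y1) in rs.items():
        g=[cv2.cvtColor(i[y0:y1,x0:x1],cv2.COLOR_BGR2GRAY).astype(np.float32) for i in(a,b)]
        print(n,k,np.round(cv2.phaseCorrelate(*g)[0],2))
from workcell import order
print(monitor.get_obs()['ft_force']);order.job_done()"
```

```text
scene jar [-0.04  0.5 ]
scene tamper [0.06 1.09]
scene cass_a [-0.02  0.45]
scene brush [-0.05 -0.  ]
scene mould [0.03 0.51]
side tamper [-0.15  0.41]
side cass_b [0.17 0.59]
side mould [0.05 0.48]
side jar [0.   0.51]
side brush [0.56 0.47]
[ 0.08130185 -1.18236388  0.14505729]
the job is handed in; nothing more can be done
```

The guard was pushed back first and snapped to its rear stop. The knob was then turned clockwise until its red end pointed at the follower plate. I let go, retreated and handed the job in at about 12.6 s.

**Last checks**
- **Cam:** after release it measured 0.006 and 0.010 rad from two edges of the knob's top (target 0). The brass jaw had visibly moved toward -y; I did not measure the opening in mm.
- **Guard:** it was seen at the rear stop right after the push and again after the knob was released.
- **Robot:** it touched nothing, with the shut fingers well above the station and wrist force about 1 N.
- **Bystanders:** all six compared with the first pictures shifted by no more than about 0.6 pixel, except the tamper in the scene view (1.1 pixels). The side view gave 0.4 pixel for the tamper, and the arm never went near it. I read the shifts as shadow or image-alignment effects, not movement.

**What went wrong:** the first guard push jammed by friction, with about 36 N horizontal and 26 N vertical from the fingertips on the bar. I backed off and followed the bar's arc, and it then moved at about 5 N.

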